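# Seal the sample box with its four corner clips

### The arm

A 7-joint arm with a two-finger parallel gripper is mounted at the origin on a cart in front of the work surface, level with it; the furniture and walls round the work are solid. World frame = base frame: x ahead of the robot, y to its left, z up, the work surface at z = 0. Lengths are in mm, angles in rad, forces in N, time in s.
With the tool pointing down it reaches from about 400 to 875 mm from the base axis. Payload 4.4 kg.
Tool frame: the origin (TCP) lies on the centre line of the jaws, within the pads' length; the fingertips stand ctrl.nose_length ahead of it and the grasp point (between the pads) lies 6 mm ahead of it (ctrl.nose_length is the distance from the TCP to the fingertips, in mm); z points along the fingers, y is the direction in which the jaws open and shut (so a half turn about z gives the same grasp; the last joint's range is limited). The gripper opens to 85 mm and grips with 20 to 120 N. Pads are 22 mm wide; open, the fingers measure 114 mm over their backs; the gripper's body (76 mm by 85 mm) begins 54 mm behind the grasp point. The pads swing forward as they close: fully open they stand 13 mm farther back than shut.
Start: joints at [1.178, 0.628, 0.038, 1.517, -0.027, 0.996, -0.02], TCP at [208.686, -615.603, 256.313] pointing down, gripper open.
Joint ranges: [-3.06, 3.06], [-0.37, 2.12], [-1.25, 1.32], [0.18, 2.47], [-1.1, 4.24], [0.23, 1.98], [-2.94, 2.94]. Speed limits (rad/s): [2.57, 2.57, 3.14, 3.14, 3.14, 3.14, 3.14].

### API

Orientations are given as [roll, pitch, yaw] about the fixed x, y, z axes, in that order (R = Rz(yaw) Ry(pitch) Rx(roll)).
In Python, from cell import ctrl, vision gives the robot as it stands. The module is installed in compiled form; this text tells all that it offers.
- The arm moves only by the shell command python3 -m inch 'ROWS'. ROWS is a JSON object of lists of equal length, an entry for each row: "travel": the shift along the tool's x, y, z in cm, a list of three; "twist": the turn about the tool's z in degrees; "fingers": the finger opening in cm, from 0 to 8.54. A call has exactly 10 rows; each row is the pose to reach, as a shift and turn from the pose commanded when the call began, along the tool's axes at that moment; what a row does not reach only later rows make up. A row lasts 1/12 s, in which the tool goes at most 41.7 mm and 7.16 degrees, less where a joint would pass 70% of its speed; a pose out of reach is approached as far as the arm can. A call with a gripper value outside its range is refused whole. The fingers move at their own pace and stop on an object; the grip force is fixed at half the most. Time passes only in rows, so rows that repeat a pose let the fingers close, or fill a call up. It gives the time, the measured TCP pose, the force and the opening at its end, in the units of the state.
- ctrl.read_state(): the state, without advancing time (a new reading comes with each control period).
- vision.get_image(name): name is "side" or "top" or "wrist"; returns a dict with "frame" (384x512x3 uint8, red, green, blue), "fx", "fy", "cx", "cy" (pixels), "k1" (the pictures are not rectified: a ray, as slopes to the right and down, at radius r is drawn at 1 + k1 r^2 times it, then the intrinsics apply), "position" and "orientation" of the camera in the world. Camera axes: x right, y down, z forward; pixel columns grow to the right and rows downward; lengths in mm; the calibration is good to about 2 mm. A picture is of the moment at which its call begins. There is no depth.
- ctrl.finish_job(): hands the job in, once; it reports no verdict.
The state is a dict: "clock": time; "qpos": joint angles; "qd": joint speeds; "tau": joint torques, N m; "eef_pos": TCP position; "tool_rot": TCP orientation; "force": force on the tool from outside, world axes, zero at the start; "torque": the same for the moment, N m; "width": finger opening in mm.
Only numpy, scipy, OpenCV 4.12 (cv2) and the standard library are available. Lean on these libraries where they do the work, as an engineer would, in place of code of your own. Each camera call takes 0.05 s, during which the arm holds its last target.

### The job

Seal the wood-sample box: press the lid down by its blue centre boss until it sits fully home, then snap the four lid clips down over the lid's rim, starting with the red clip, then the clip at the corner diagonally opposite, then the other two. Press gently, never harder than about 25 N, leave every clip snapped flat and do not disturb the vial, the can or the tape roll.

Things in the scene. Friction and masses are not known exactly. Their poses are not given: they have to be found in the camera images.
- box_base: dark steel base plate, fixed, 210 (x) x 170 (y) x 8 mm; origin at the centre of its underside, z up; any yaw. A slate-blue box, 180 x 140 x 66 mm, stands centred over it on levelling screws, its underside 12 to 28 mm above this origin (different each time, not reported: feel for it). On each long wall two clips are hinged, axes along x at y = +-78 mm, x = +-60 mm, levers pointing to y = 0.
- lid (a joint): how far the light grey lid (176 x 136 mm) is pushed down into its stiff seal, in m: starts at 0 to 0.0015, home against its stop at 0.005 (above 0.0042 counts). It is pressed by the domed blue boss at its centre (28 mm across), whose top is 82 mm above the box's underside at 0 and 77 mm when home; the seal resists with about 8 N and holds it where it is left; the stop is hard. The clip hinge axes lie 78.7 mm above the box's underside.
- clip_red (a joint): hinge of the red lid clip at base x = +60, y = +78 mm: angle in rad, 0 = flat, grows as the lever is raised; starts and springs back to about 0.7 to 0.85, leaning inward over the lid; shut means below 0.03. Lever 42 mm long from its hinge axis, 22 mm wide, top face 3 mm above the axis when flat. Pushed down near its ribbed free end it resists with up to about 12 N and snaps home in the last 2 mm.
- clip_opposite (a joint): hinge of the black lid clip diagonally opposite the red one, at base x = -60, y = -78 mm: angle in rad, 0 = flat, grows as the lever is raised; starts and springs back to about 0.7 to 0.85, leaning inward over the lid; shut means below 0.03. Lever 42 mm long from its hinge axis, 22 mm wide, top face 3 mm above the axis when flat. Pushed down near its ribbed free end it resists with up to about 12 N and snaps home in the last 2 mm.
- clip_long (a joint): hinge of the black lid clip on the same long wall as the red one, at base x = -60, y = +78 mm: angle in rad, 0 = flat, grows as the lever is raised; starts and springs back to about 0.7 to 0.85, leaning inward over the lid; shut means below 0.03. Lever 42 mm long from its hinge axis, 22 mm wide, top face 3 mm above the axis when flat. Pushed down near its ribbed free end it resists with up to about 12 N and snaps home in the last 2 mm.
- clip_short (a joint): hinge of the black lid clip on the same short end as the red one, at base x = +60, y = -78 mm: angle in rad, 0 = flat, grows as the lever is raised; starts and springs back to about 0.7 to 0.85, leaning inward over the lid; shut means below 0.03. Lever 42 mm long from its hinge axis, 22 mm wide, top face 3 mm above the axis when flat. Pushed down near its ribbed free end it resists with up to about 12 N and snaps home in the last 2 mm.
- vial: bystander: red-capped clear vial, 29 mm across, 54 mm high, standing; origin at the centre of its underside.
- black_can: bystander: black film can, 34 mm across, 50 mm high, standing; origin at the centre of its underside.
- tape_roll: bystander: roll of masking tape lying flat, 100 mm across, 25 mm high; origin at the centre of its underside.

How it is judged (in metres and radians):
On the way, in this order (a step that is already met when the one before it is completed fails the run):
1. the lid is pressed fully home while all four clips are still raised (value of joint lid above 0.0042 m and value of joint each of clip_red, clip_opposite, clip_long, clip_short above 0.3 rad), for 0.2 s.
2. the red clip is snapped shut, the other three still raised (value of joint clip_red below 0.03 rad and value of joint each of clip_opposite, clip_long, clip_short above 0.3 rad), for 0.2 s.
3. the clip diagonally opposite is snapped shut, the last two still raised (value of joint each of clip_red, clip_opposite below 0.03 rad and value of joint each of clip_long, clip_short above 0.3 rad), for 0.2 s.
At the end, for the whole second after the job is handed in: The lid is home (pushed down more than 4.2 mm) and all four clips are snapped flat (each hinge below 0.03 rad) (value of joint lid above 0.0042 m and value of joint each of clip_red, clip_opposite, clip_long, clip_short below 0.03 rad); the robot touches nothing.
It fails at once if the fingers press on anything with more than 25 N (contact force between the fingers and anything else above 25 N).
It fails at once if the vial, the can or the tape roll is moved by more than 20 mm (distance of any of vial, black_can, tape_roll from where it was at the start of the episode above 0.02 m).
It also fails if it takes over 58 s, if anything falls off the work surface, if the arm or the gripper's body presses on something with over 40 N, if the wrist force passes 120 N, or if a joint passes its speed limit or range.

## Working session

There is one attempt and no reset: what is moved stays moved. The work goes in short steps, Python scripts to look and compute and a shell command to move; the robot and the scene stay as the last step left them, time stands still between calls to the robot, and variables do not carry over. Pictures are saved under pics/ and viewed, and the job is handed in when it is done.

```bash
mkdir -p pics; python3 - <<'E'
from cell import ctrl, vision
import cv2
print(ctrl.read_state(), ctrl.nose_length)
for n in ["side","top","wrist"]:
    d=vision.get_image(n); cv2.imwrite(f"pics/{n}0.png",d["frame"][:,:,::-1])
    print(n,{k:v for k,v in d.items() if k!="frame"})
E
```

```text
{'clock': 0.0, 'qpos': array([ 1.17821786,  0.62938171,  0.03840911,  1.51837874, -0.02699235,
        0.99627226, -0.02003503]), 'qd': array([ 0.00044356,  0.00050979,  0.00038236, -0.00036567,  0.00126064,
       -0.00038166,  0.00011262]), 'tau': array([-6.21977542e-04, -5.63397539e+01,  1.22613888e+00, -1.93443060e+01,
        1.11515075e-02,  1.06868026e-02,  2.79080047e-05]), 'eef_pos': array([ 208.50374938, -615.04041042,  255.36193876]), 'tool_rot': array([-3.13966971e+00,  1.45274851e-05,  3.26773948e-01]), 'force': array([ 0.12209894,  0.20937327, -0.4778252 ]), 'torque': array([-0.02796436, -0.01722532,  0.02044869]), 'width': 85.42605563311285} 25.0
side {'fx': 417.27909052055315, 'fy': 417.27909052055315, 'cx': 250.17595062704743, 'cy': 196.3738183661283, 'k1': -0.14473468427524377, 'position': array([ 481.78774322, -820.41330727,  512.83741473]), 'orientation': array([-2.10115832, -0.00861838, -0.19050629])}
top {'fx': 481.30361667213754, 'fy': 481.30361667213754, 'cx': 256.94514975256095, 'cy': 188.22872046063904, 'k1': -0.0947517634762545, 'position': array([502.94557386, -57.88018942, 920.30684732]), 'orientation': array([-2.97728779e+00,  2.55111168e-03, -1.57017716e+00])}
wrist {'fx': 290.8563346698552, 'fy': 290.8563346698552, 'cx': 255.06683303249997, 'cy': 188.0379568676244, 'k1': -0.030449073207026393, 'position': array([ 274.9052329 , -592.72367644,  372.97762185]), 'orientation': array([ 2.86425803e+00,  2.68875928e-03, -1.24424634e+00])}
```

View pics/side0.png

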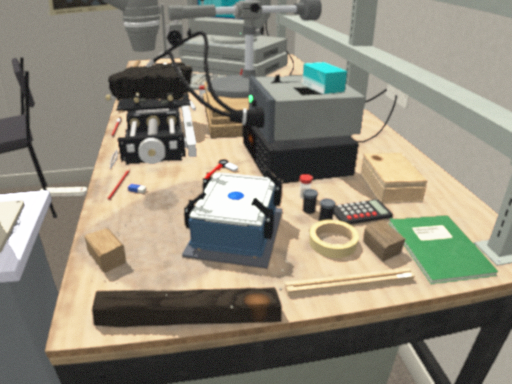

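View pics/top0.png

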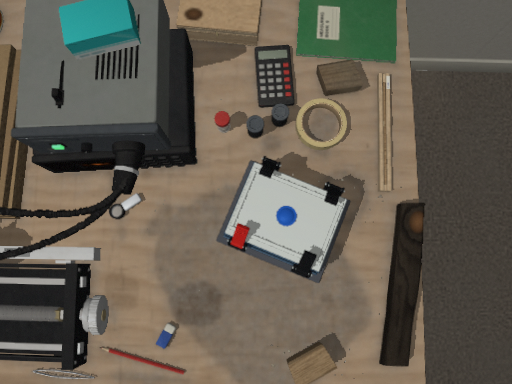

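```bash
python3 - <<'E'
import cv2
a=cv2.imread("pics/top0.png")[145:295,205:365]; cv2.imwrite("pics/top0c.png",cv2.resize(a,None,fx=4.9,fy=4,interpolation=cv2.INTER_CUBIC) if 0 else cv2.resize(a,None,fx=4,fy=4,interpolation=cv2.INTER_CUBIC))
a=cv2.imread("pics/side0.png")[150:275,170:300]; cv2.imwrite("pics/side0c.png",cv2.resize(a,None,fx=4.5,fy=4.5,interpolation=cv2.INTER_CUBIC))
E
```

```text
(no output)
```

View pics/top0c.png

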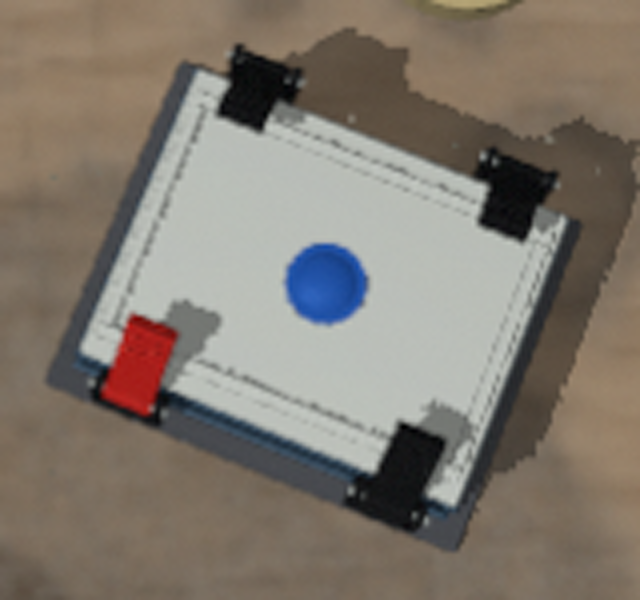

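View pics/side0c.png

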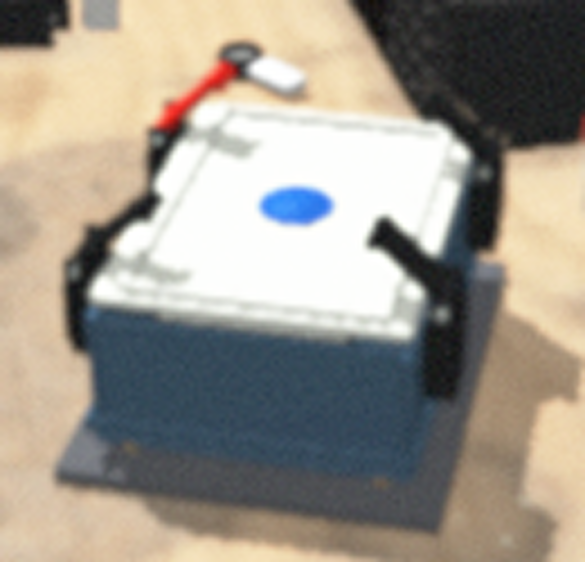

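```bash
cat > h.py <<'E'
import numpy as np, cv2
from scipy.spatial.transform import Rotation as R
from scipy.optimize import least_squares
from cell import ctrl, vision
C={}
C['top']=dict(fx=481.3036,fy=481.3036,cx=256.945,cy=188.2287,k1=-0.09475,position=[502.94557386,-57.88018942,920.30684732],orientation=[-2.97728779,.00255111168,-1.57017716])
C['side']=dict(fx=417.27909,fy=417.27909,cx=250.17595,cy=196.37382,k1=-0.144734684,position=[481.78774322,-820.41330727,512.83741473],orientation=[-2.10115832,-.00861838,-.19050629])
def proj(c,P):
    c=C[c] if isinstance(c,str) else c
    M=R.from_euler('xyz',c['orientation']).as_matrix()
    p=(np.atleast_2d(P)-c['position'])@M
    s=p[:,:2]/p[:,2:]; s=s*(1+c['k1']*(s**2).sum(1,keepdims=True))
    return s*[c['fx'],c['fy']]+[c['cx'],c['cy']]
def unproj(c,uv,z):
    c=C[c] if isinstance(c,str) else c
    M=R.from_euler('xyz',c['orientation']).as_matrix()
    K=np.array([[c['fx'],0,c['cx']],[0,c['fy'],c['cy']],[0,0,1.]])
    s=cv2.undistortPoints(np.array([[uv]],float),K,np.array([c['k1'],0,0,0.])).ravel()
    # k1 model: distorted = s(1+k1 r^2) 
    d=M@np.r_[s,1]; p=np.array(c['position']); return p+d*(z-p[2])/d[2]
def base2w(q,p):
    x,y,a=q[:3]; c,s=np.cos(a),np.sin(a); p=np.atleast_2d(p)
    return np.c_[x+c*p[:,0]-s*p[:,1],y+s*p[:,0]+c*p[:,1],p[:,2]]
E
python3 - <<'E'
from h import *
t=lambda u,v:(205+u/4-.4,145+v/4-.4)
s=lambda u,v:(170+u/4.5-.4,150+v/4.5-.4)
obs=[('top',t(48,383),(105,85,8),0),('top',t(455,552),(-105,85,8),0),('top',t(185,62),(105,-85,8),0),('top',t(580,218),(-105,-85,8),0),
('side',s(56,480),(-105,85,8),0),('side',s(438,532),(-105,-85,8),0),('side',s(505,265),(105,-85,8),0),
('top',t(326,284),(0,0,78),1),('side',s(297,206),(0,0,78),1)]
f=lambda q:np.concatenate([proj(c,base2w(q,[[p[0],p[1],p[2]+h*q[3]]]))[0]-uv for c,uv,p,h in obs])
for sel in (obs,obs[:3]+obs[4:]):
    obs=sel
    r=least_squares(f,[460,-110,1.2,20],x_scale=[10,10,.1,10],loss='soft_l1'); print(r.x, r.fun.reshape(-1,2).round(1))
q=r.x
for n,uv in [('vial',(222,119)),('can1',(255,126)),('can2',(280,116)),('tape',(322,123))]: print(n,unproj('top',uv,40)[:2].round())
print(unproj('top',(130,90),150)[:2], unproj('top',(197,150),0))
E
```

```text
[ 592.90457984 -107.08581902    1.18499336   13.647594  ] [[-0.7  0.3]
 [ 1.1  0.4]
 [-0.9 -0.8]
 [ 1.6  0.5]
 [-1.1 -1.4]
 [ 0.8 -1.1]
 [ 0.5 -0.2]
 [ 0.5 -0.3]
 [-0.2  0.1]]
[ 592.66902494 -107.67542084    1.18159721   14.00712409] [[-0.5  0.2]
 [ 1.2  0.6]
 [-0.4 -0.8]
 [-1.3 -1.3]
 [ 0.5 -0.8]
 [ 0.6  0.1]
 [ 0.9 -0.2]
 [-0.3  0.1]]
vial [783.  11.]
can1 [769. -52.]
can2 [788. -99.]
tape [ 775. -179.]
[799.81474238 159.98342765] [731.80281743  62.633789     0.        ]
```

```bash
python3 -m inch '{"travel":[[1,-0.7,0],[3.5,-2.4,0],[6.5,-4.4,0],[9.7,-6.6,0],[13,-8.8,0],[16.3,-11,0],[19.6,-13.2,0],[22.9,-15.4,0],[26.2,-17.6,0],[29.4,-19.8,0]],"twist":[2,6,10,15,20,25,30,35,38,40.9],"fingers":[0,0,0,0,0,0,0,0,0,0]}'; python3 - <<'E'
from h import *
s=ctrl.read_state(); print(s)
def plan(p): 
    M=R.from_euler('xyz',s['tool_rot']).as_matrix(); return (M.T@(np.array(p)-s['eef_pos'])/10).round(2)
print(plan([592.8,-107.3,165]))
E
```

```text
clock: 0.98
eef_pos: [424.6, -331.8, 256.2]
tool_rot: [-3.141, 0.0, -0.389]
force: [-0.3, -1.1, 0.6]
width: 0.1
{'clock': 0.9833, 'qpos': array([ 0.45335944,  0.4778355 ,  0.23168855,  1.83334982, -0.14165655,
        0.84645696, -1.20614123]), 'qd': array([-0.96845633, -0.02143028,  0.15018816,  0.06040639, -0.08624612,
       -0.02986058, -1.35869051]), 'tau': array([  5.21790192, -46.33189559,   2.79685088, -16.29581988,
         0.13181747,   0.2219154 ,   1.38645619]), 'eef_pos': array([ 424.60333713, -331.77755763,  256.24770842]), 'tool_rot': array([-3.14143222e+00,  3.59542906e-05, -3.89446171e-01]), 'force': array([-0.33733514, -1.05420849,  0.56931432]), 'torque': array([-0.01309234,  0.00155993,  0.03310915]), 'width': 0.06093375851596972}
[  7.04 -27.15   9.13]
```

```bash
python3 -m inch '{"travel":[[0.9,-3.4,0],[1.8,-6.9,0],[2.7,-10.4,0],[3.6,-13.9,0],[4.5,-17.4,0],[5.4,-20.9,1],[6.3,-24.2,3],[7.0,-26.5,6],[7.1,-27.2,8],[7.1,-27.2,9.1]],"twist":[0,0,0,0,0,0,0,0,0,0],"fingers":[0,0,0,0,0,0,0,0,0,0]}'; python3 - <<'E'
from h import *
import cv2
s=ctrl.read_state(); print(s)
for n in ('wrist','side'):
    d=vision.get_image(n); cv2.imwrite(f"pics/{n}1.png",d["frame"][:,:,::-1])
E
```

```text
clock: 1.82
eef_pos: [591.8, -104.6, 162.2]
tool_rot: [-3.141, 0.004, -0.382]
force: [-0.5, 0.6, -0.3]
width: -0.3
{'clock': 1.8167, 'qpos': array([ 0.01174934,  0.68169545,  0.18900113,  1.74826584, -0.18067788,
        0.73264837, -1.65794725]), 'qd': array([ 0.07769364,  0.13672155, -0.00125304,  0.10872469, -0.02427369,
       -0.24809715,  0.05470546]), 'tau': array([-3.78465839e-01, -5.53924227e+01,  3.62397708e+00, -1.61074913e+01,
       -6.21979016e-04, -3.26745166e-02, -1.54868891e-01]), 'eef_pos': array([ 591.78874305, -104.5975578 ,  162.20020773]), 'tool_rot': array([-3.14071535,  0.00436098, -0.38181355]), 'force': array([-0.52180022,  0.58503609, -0.32709479]), 'torque': array([-0.00086963,  0.03141265, -0.00371949]), 'width': -0.3254333805076019}
```

View pics/wrist1.png

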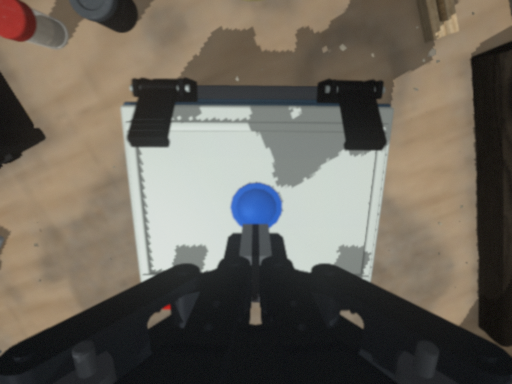

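View pics/side1.png

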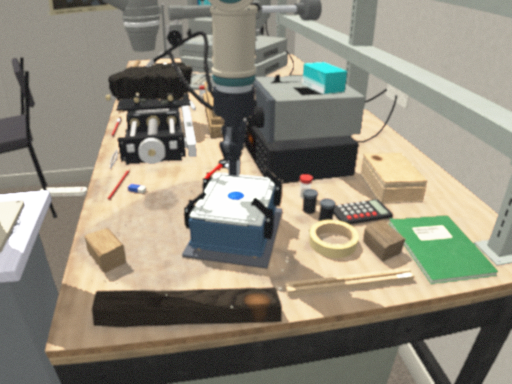

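```bash
python3 - <<'E'
from h import *
import cv2
d=vision.get_image('wrist'); cv2.imwrite("pics/w2.png",cv2.resize(d["frame"][60:300,110:410,::-1],None,fx=2.5,fy=2.5,interpolation=cv2.INTER_CUBIC))
d2=vision.get_image('top'); cv2.imwrite("pics/t2.png",d2["frame"][:,:,::-1])
s=ctrl.read_state(); print(s['eef_pos'],s['tool_rot'],s['force'],s['clock'])
hsv=cv2.cvtColor(d["frame"],cv2.COLOR_RGB2HSV); m=cv2.inRange(hsv,(105,150,80),(125,255,255))
n,l,st,ce=cv2.connectedComponentsWithStats(m); i=1+st[1:,4].argmax(); print(st[i],ce[i])
for z in (88,92,96,100): print(z,unproj(d,ce[i],z))
M=R.from_euler('xyz',s['tool_rot']).as_matrix()
print('tip',proj(d,s['eef_pos']+M@[0,0,25]),proj(d,s['eef_pos']+M@[11,0,25]))
print(np.array(d['position'])-s['eef_pos'],d['orientation'])
E
```

```text
[ 591.67073336 -110.62787709  166.03991943] [ 3.14049359e+00 -7.50609940e-04 -3.89438688e-01] [ 0.64763677 -0.4444009   0.46231075] 2.0167
[ 225  183   49   45 1683] [248.75519905 204.9144385 ]
88 [ 594.0231138  -105.08949699   88.        ]
92 [ 595.30300279 -105.70323757   92.        ]
96 [ 596.58289178 -106.31697815   96.        ]
100 [ 597.86278076 -106.93071873  100.        ]
tip [[258.32812809 238.751082  ]] [[258.44436245 219.31351568]]
[ 63.90125499 -23.97593109 114.31699636] [ 2.85911480e+00 -1.73682910e-03 -1.95801869e+00]
```

View pics/w2.png

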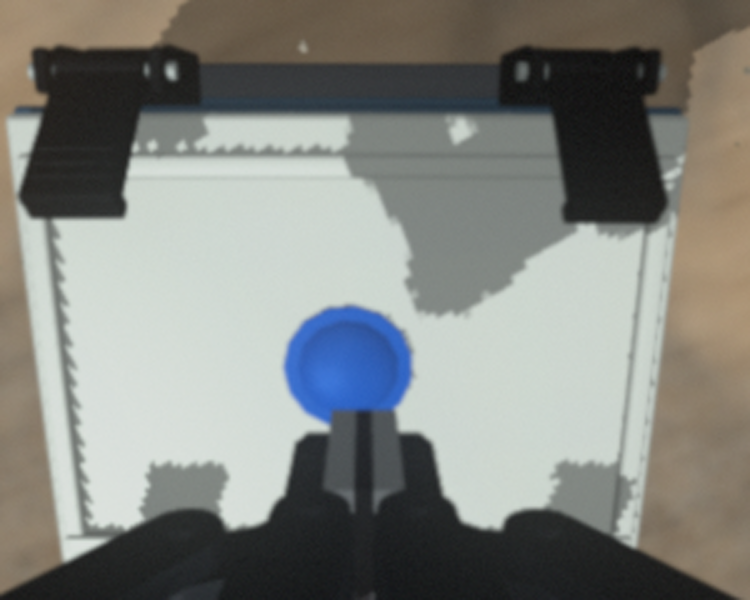

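```bash
python3 -m inch '{"travel":[[0,0,0.5],[0,0,1.2],[0,0,1.9],[0,0,2.4],[0,0,2.7],[0,0,2.7],[0,0,2.7],[0,0,2.7],[0,0,2.7],[0,0,2.7]],"twist":[0,0,0,0,0,0,0,0,0,0],"fingers":[0,0,0,0,0,0,0,0,0,0]}'; python3 - <<'E'
from h import *
s=ctrl.read_state(); print(s['eef_pos'],s['tool_rot'],s['force'])
M=R.from_euler('xyz',s['tool_rot']).as_matrix()
print(M.T@(np.array([593.5,-107,s['eef_pos'][2]])-s['eef_pos']))
d=vision.get_image('side'); cv2.imwrite("pics/s3.png",cv2.resize(d["frame"][130:280,150:310,::-1],None,fx=4,fy=4,interpolation=cv2.INTER_CUBIC))
E
```

```text
clock: 2.85
eef_pos: [592.2, -108.6, 138.6]
tool_rot: [-3.141, -0.001, -0.387]
force: [-0.6, -0.6, -0.2]
width: 0.3
[ 592.17678592 -108.62771291  138.59886204] [-3.14142215e+00 -5.21023141e-04 -3.87047560e-01] [-0.64869803 -0.6114264  -0.21996938]
[ 6.10942511e-01 -2.00676197e+00  6.60481007e-04]
```

View pics/s3.png

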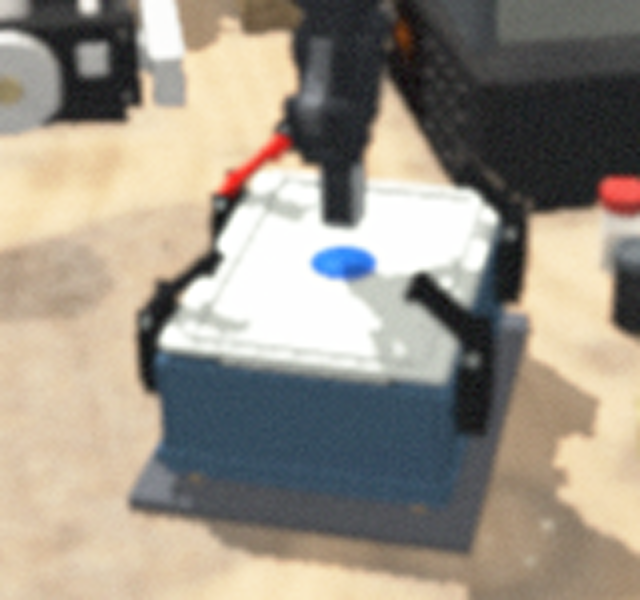

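```bash
python3 -m inch '{"travel":[[0.06,-0.2,0.3],[0.06,-0.2,0.6],[0.06,-0.2,0.9],[0.06,-0.2,1.2],[0.06,-0.2,1.2],[0.06,-0.2,1.2],[0.06,-0.2,1.2],[0.06,-0.2,1.2],[0.06,-0.2,1.2],[0.06,-0.2,1.2]],"twist":[0,0,0,0,0,0,0,0,0,0],"fingers":[0,0,0,0,0,0,0,0,0,0]}'; python3 -m inch '{"travel":[[0,0,0.05],[0,0,0.1],[0,0,0.15],[0,0,0.2],[0,0,0.25],[0,0,0.3],[0,0,0.3],[0,0,0.3],[0,0,0.3],[0,0,0.3]],"twist":[0,0,0,0,0,0,0,0,0,0],"fingers":[0,0,0,0,0,0,0,0,0,0]}'
```

```text
clock: 3.73
eef_pos: [593.4, -107.0, 126.5]
tool_rot: [-3.141, -0.0, -0.387]
force: [-0.5, -0.8, 0.1]
width: 0.4
clock: 4.57
eef_pos: [593.4, -107.0, 123.4]
tool_rot: [-3.142, -0.0, -0.387]
force: [-0.4, 0.6, -0.0]
width: -0.2
```

Tip is at 98.4 mm, not yet in contact. Continue in 2 mm steps.

```bash
python3 -m inch '{"travel":[[0,0,0.05],[0,0,0.1],[0,0,0.15],[0,0,0.2],[0,0,0.2],[0,0,0.2],[0,0,0.2],[0,0,0.2],[0,0,0.2],[0,0,0.2]],"twist":[0,0,0,0,0,0,0,0,0,0],"fingers":[0,0,0,0,0,0,0,0,0,0]}';python3 -m inch '{"travel":[[0,0,0.05],[0,0,0.1],[0,0,0.15],[0,0,0.2],[0,0,0.2],[0,0,0.2],[0,0,0.2],[0,0,0.2],[0,0,0.2],[0,0,0.2]],"twist":[0,0,0,0,0,0,0,0,0,0],"fingers":[0,0,0,0,0,0,0,0,0,0]}'
```

```text
clock: 5.4
eef_pos: [593.3, -107.0, 121.3]
tool_rot: [-3.142, -0.0, -0.387]
force: [-0.0, -0.4, -0.8]
width: 0.1
clock: 6.23
eef_pos: [593.4, -107.0, 119.5]
tool_rot: [-3.142, -0.0, -0.387]
force: [-0.8, -0.1, 4.8]
width: 0.0
```

```bash
python3 -m inch '{"travel":[[0,0,0.02],[0,0,0.05],[0,0,0.07],[0,0,0.1],[0,0,0.1],[0,0,0.1],[0,0,0.1],[0,0,0.1],[0,0,0.1],[0,0,0.1]],"twist":[0,0,0,0,0,0,0,0,0,0],"fingers":[0,0,0,0,0,0,0,0,0,0]}';python3 -m inch '{"travel":[[0,0,0.02],[0,0,0.05],[0,0,0.07],[0,0,0.1],[0,0,0.1],[0,0,0.1],[0,0,0.1],[0,0,0.1],[0,0,0.1],[0,0,0.1]],"twist":[0,0,0,0,0,0,0,0,0,0],"fingers":[0,0,0,0,0,0,0,0,0,0]}'
```

```text
clock: 7.07
eef_pos: [593.4, -107.0, 119.0]
tool_rot: [-3.141, -0.0, -0.387]
force: [-2.7, -0.3, 7.3]
width: -0.1
clock: 7.9
eef_pos: [593.4, -107.0, 118.0]
tool_rot: [-3.141, -0.0, -0.387]
force: [-2.1, 0.5, 7.8]
width: -0.1
```

```bash
python3 -m inch '{"travel":[[0,0,0.02],[0,0,0.04],[0,0,0.06],[0,0,0.08],[0,0,0.08],[0,0,0.08],[0,0,0.08],[0,0,0.08],[0,0,0.08],[0,0,0.08]],"twist":[0,0,0,0,0,0,0,0,0,0],"fingers":[0,0,0,0,0,0,0,0,0,0]}';python3 -m inch '{"travel":[[0,0,0.02],[0,0,0.04],[0,0,0.06],[0,0,0.06],[0,0,0.06],[0,0,0.06],[0,0,0.06],[0,0,0.06],[0,0,0.06],[0,0,0.06]],"twist":[0,0,0,0,0,0,0,0,0,0],"fingers":[0,0,0,0,0,0,0,0,0,0]}'
```

```text
clock: 8.73
eef_pos: [593.4, -107.0, 117.2]
tool_rot: [-3.141, -0.0, -0.387]
force: [-2.8, 0.1, 8.1]
width: 0.3
clock: 9.57
eef_pos: [593.4, -107.0, 116.6]
tool_rot: [-3.141, -0.0, -0.387]
force: [-1.2, 0.5, 7.9]
width: 0.3
```

```bash
python3 -m inch '{"travel":[[0,0,0.02],[0,0,0.04],[0,0,0.06],[0,0,0.06],[0,0,0.06],[0,0,0.06],[0,0,0.06],[0,0,0.06],[0,0,0.06],[0,0,0.06]],"twist":[0,0,0,0,0,0,0,0,0,0],"fingers":[0,0,0,0,0,0,0,0,0,0]}'
```

```text
clock: 10.4
eef_pos: [593.4, -107.0, 116.0]
tool_rot: [-3.141, -0.0, -0.387]
force: [-2.0, 0.5, 7.4]
width: 0.1
```

```bash
python3 -m inch '{"travel":[[0,0,0.02],[0,0,0.04],[0,0,0.06],[0,0,0.06],[0,0,0.06],[0,0,0.06],[0,0,0.06],[0,0,0.06],[0,0,0.06],[0,0,0.06]],"twist":[0,0,0,0,0,0,0,0,0,0],"fingers":[0,0,0,0,0,0,0,0,0,0]}'
```

```text
clock: 11.23
eef_pos: [593.3, -107.0, 115.4]
tool_rot: [-3.141, -0.0, -0.387]
force: [-2.1, 0.2, 7.7]
width: 0.1
```

```bash
python3 -m inch '{"travel":[[0,0,0.02],[0,0,0.04],[0,0,0.06],[0,0,0.06],[0,0,0.06],[0,0,0.06],[0,0,0.06],[0,0,0.06],[0,0,0.06],[0,0,0.06]],"twist":[0,0,0,0,0,0,0,0,0,0],"fingers":[0,0,0,0,0,0,0,0,0,0]}'
```

```text
clock: 12.07
eef_pos: [593.4, -107.0, 115.1]
tool_rot: [-3.141, -0.0, -0.387]
force: [-2.4, -0.1, 10.1]
width: -0.1
```

```bash
python3 -m inch '{"travel":[[0,0,0.02],[0,0,0.04],[0,0,0.04],[0,0,0.04],[0,0,0.04],[0,0,0.04],[0,0,0.04],[0,0,0.04],[0,0,0.04],[0,0,0.04]],"twist":[0,0,0,0,0,0,0,0,0,0],"fingers":[0,0,0,0,0,0,0,0,0,0]}'
```

```text
clock: 12.9
eef_pos: [593.4, -107.0, 115.1]
tool_rot: [-3.141, -0.0, -0.387]
force: [-3.6, 1.0, 12.3]
width: 0.1
```

```bash
python3 -m inch '{"travel":[[0,0,-0.8],[0,0,-2.2],[0,0,-4],[0,0,-5.1],[-1.4,-2,-5.1],[-2.9,-4,-5.1],[-3.9,-5.5,-5.1],[-4.35,-6,-5.1],[-4.35,-6,-5.1],[-4.35,-6,-5.1]],"twist":[0,0,0,0,0,0,0,0,0,0],"fingers":[0,0,0,0,0,0,0,0,0,0]}'; python3 - <<'E'
from h import *
d=vision.get_image('side'); cv2.imwrite("pics/s4.png",cv2.resize(d["frame"][130:280,150:310,::-1],None,fx=4,fy=4,interpolation=cv2.INTER_CUBIC))
d=vision.get_image('wrist'); cv2.imwrite("pics/w4.png",d["frame"][:,:,::-1])
s=ctrl.read_state(); print(s['eef_pos'],s['tool_rot'],s['force'],s['clock'])
q=[593.4,-107,1.184]; print(base2w(q,[60,43.5,0]))
E
```

```text
clock: 13.73
eef_pos: [575.9, -35.9, 164.8]
tool_rot: [3.141, -0.001, -0.387]
force: [-0.1, -0.7, -0.4]
width: -0.3
[576.02160307 -37.03728174 164.78642687] [ 3.14050999e+00 -1.07700277e-03 -3.89187334e-01] [-0.3563608  -0.16737365 -0.36334246] 13.8333
[[575.74708125 -35.02344507   0.        ]]
```

View pics/s4.png

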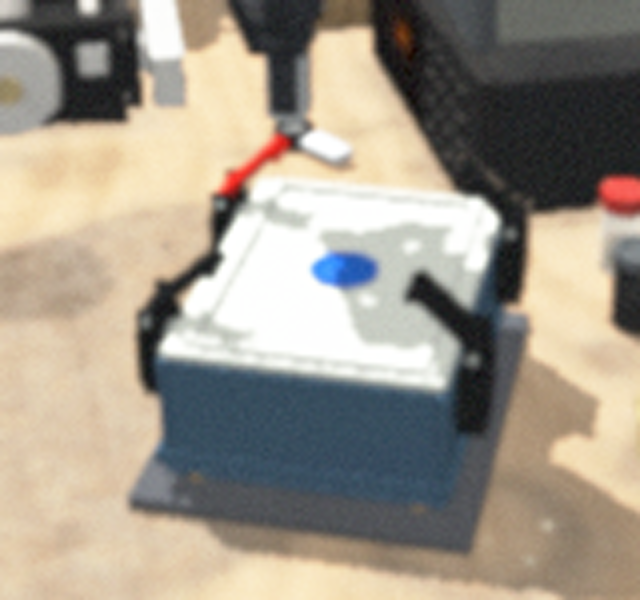

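View pics/w4.png

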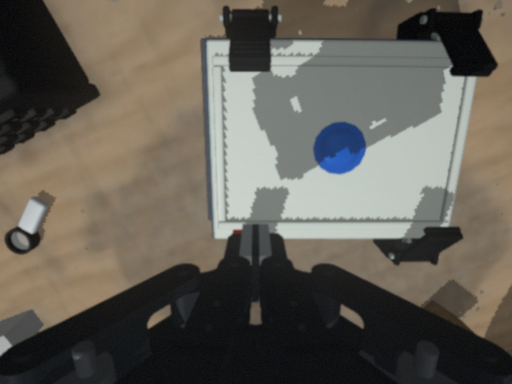

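```bash
python3 - <<'E'
from h import *
d=vision.get_image('wrist'); s=ctrl.read_state(); print(s['eef_pos'],s['clock'])
print(unproj(d,(340,148),87))
q=[593.4,-107,1.184]
for p in [(71,48,122),(49,48,122),(71,-48,122),(49,-48,122),(-49,-48,122),(-71,-48,122)]: print(p,proj(d,base2w(q,p)))
M=R.from_euler('xyz',s['tool_rot']).as_matrix()
print('tip',proj(d,s['eef_pos']+M@[11,8,25]),proj(d,s['eef_pos']+M@[11,-8,25]))
E
```

```text
[575.98356785 -36.99861895 164.7380142 ] 13.8833
[ 593.58453919 -105.50275355   87.        ]
(71, 48, 122) [[234.90698369 235.50473237]]
(49, 48, 122) [[271.4801915 235.4059789]]
(71, -48, 122) [[230.97674464  63.87403146]]
(49, -48, 122) [[273.79551182  63.7494611 ]]
(-49, -48, 122) [[461.17445189  65.23026531]]
(-71, -48, 122) [[501.47328534  66.02230662]]
tip [[271.45578309 221.25343179]] [[241.09761598 221.25365773]]
```

```bash
python3 -m inch '{"travel":[[0,0,0.5],[0,0,1.0],[0,0,1.5],[0,0,1.8],[0,0,2.0],[0,0,2.2],[0,0,2.4],[0,0,2.6],[0,0,2.8],[0,0,3.0]],"twist":[0,0,0,0,0,0,0,0,0,0],"fingers":[0,0,0,0,0,0,0,0,0,0]}'
```

```text
clock: 14.72
eef_pos: [580.4, -37.0, 136.8]
tool_rot: [-3.14, -0.011, -0.388]
force: [5.1, -2.7, 7.9]
width: -0.0
```

```bash
python3 -m inch '{"travel":[[0,0,0.2],[0,0,0.4],[0,0,0.6],[0,0,0.8],[0,0,0.9],[0,0,1.0],[0,0,1.0],[0,0,1.0],[0,0,1.0],[0,0,1.0]],"twist":[0,0,0,0,0,0,0,0,0,0],"fingers":[0,0,0,0,0,0,0,0,0,0]}'
```

```text
clock: 15.55
eef_pos: [574.9, -34.8, 124.3]
tool_rot: [3.141, 0.002, -0.387]
force: [-0.4, -0.2, -0.6]
width: 0.1
```

```bash
python3 - <<'E'
from h import *
for n in ('side','top'):
    d=vision.get_image(n); a=d["frame"][130:280,150:310,::-1] if n=='side' else d["frame"][145:295,205:365,::-1]; cv2.imwrite(f"pics/{n}5.png",cv2.resize(a,None,fx=4,fy=4,interpolation=cv2.INTER_CUBIC))
s=ctrl.read_state(); print(s['eef_pos'],s['tool_rot'],s['force'],s['clock'])
E
```

```text
[575.26906415 -34.88921619 124.52984113] [ 3.14140641e+00  8.74841644e-04 -3.86938324e-01] [-0.36001578 -0.36141055 -0.0570718 ] 15.65
```

View pics/side5.png

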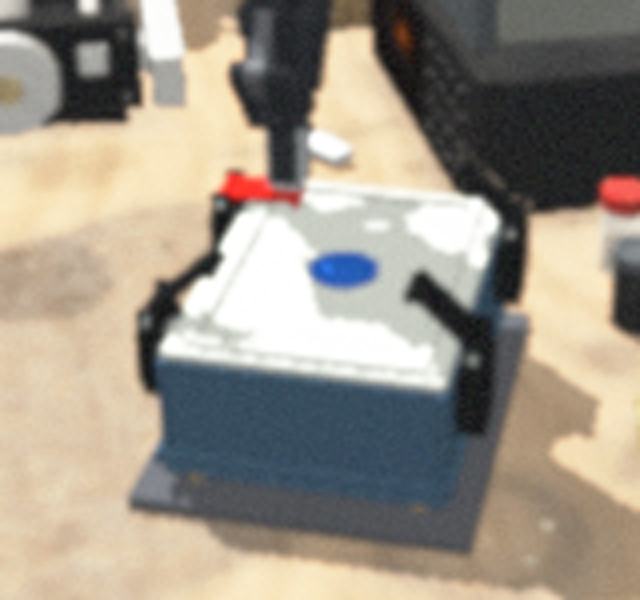

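View pics/top5.png

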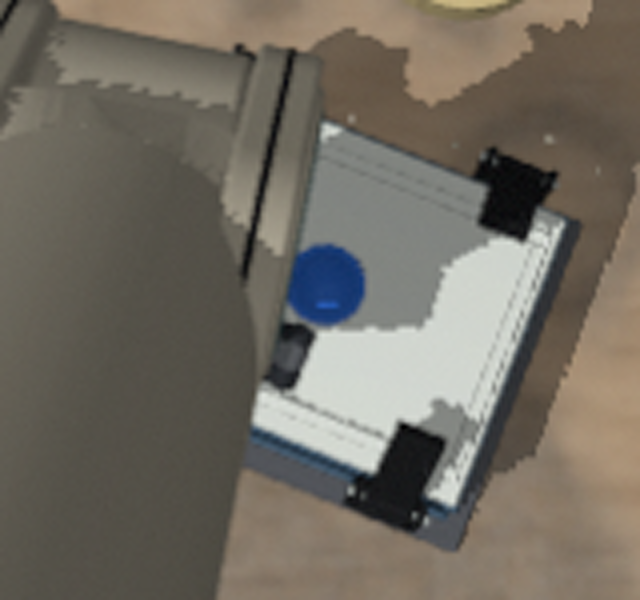

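```bash
python3 -m inch '{"travel":[[0,0,0.1],[0,0,0.2],[0,0,0.3],[0,0,0.4],[0,0,0.4],[0,0,0.4],[0,0,0.4],[0,0,0.4],[0,0,0.4],[0,0,0.4]],"twist":[0,0,0,0,0,0,0,0,0,0],"fingers":[0,0,0,0,0,0,0,0,0,0]}'
```

```text
clock: 16.48
eef_pos: [575.7, -35.0, 120.8]
tool_rot: [-3.142, -0.0, -0.387]
force: [0.4, -0.8, -1.0]
width: 0.2
```

```bash
python3 -m inch '{"travel":[[0,0,0.03],[0,0,0.06],[0,0,0.09],[0,0,0.12],[0,0,0.12],[0,0,0.12],[0,0,0.12],[0,0,0.12],[0,0,0.12],[0,0,0.12]],"twist":[0,0,0,0,0,0,0,0,0,0],"fingers":[0,0,0,0,0,0,0,0,0,0]}'
```

```text
clock: 17.32
eef_pos: [575.7, -35.0, 119.5]
tool_rot: [-3.142, -0.0, -0.387]
force: [-0.2, 0.5, 0.3]
width: 0.0
```

```bash
python3 -m inch '{"travel":[[0,0,0.03],[0,0,0.06],[0,0,0.08],[0,0,0.08],[0,0,0.08],[0,0,0.08],[0,0,0.08],[0,0,0.08],[0,0,0.08],[0,0,0.08]],"twist":[0,0,0,0,0,0,0,0,0,0],"fingers":[0,0,0,0,0,0,0,0,0,0]}'
```

```text
clock: 18.15
eef_pos: [575.8, -35.1, 119.0]
tool_rot: [-3.141, -0.0, -0.387]
force: [-1.4, 0.4, 6.2]
width: -0.5
```

```bash
python3 -m inch '{"travel":[[0,0,-0.8],[0,0,-2.2],[0,0,-4],[0.5,0.7,-4.7],[2.5,3.5,-4.7],[4.5,6.3,-4.7],[6.5,9.1,-4.7],[8.1,11.2,-4.7],[8.7,12,-4.7],[8.7,12,-4.7]],"twist":[0,0,0,0,0,0,0,0,0,0],"fingers":[0,0,0,0,0,0,0,0,0,0]}'; python3 - <<'E'
from h import *
d=vision.get_image('top'); cv2.imwrite("pics/top6.png",cv2.resize(d["frame"][145:295,205:365,::-1],None,fx=4,fy=4,interpolation=cv2.INTER_CUBIC))
d=vision.get_image('side'); cv2.imwrite("pics/side6.png",cv2.resize(d["frame"][130:280,150:310,::-1],None,fx=4,fy=4,interpolation=cv2.INTER_CUBIC))
s=ctrl.read_state(); print(s['eef_pos'],s['tool_rot'],s['force'],s['clock'])
q=[593.4,-106.5,1.184]; print(base2w(q,[-60,-43.5,0]))
E
```

```text
clock: 18.98
eef_pos: [610.7, -183.8, 165.6]
tool_rot: [3.139, -0.001, -0.393]
force: [0.4, 0.3, 0.5]
width: 0.4
[ 610.53523943 -178.04928768  165.25859153] [-3.14053894e+00  1.46040731e-03 -3.87091275e-01] [ 0.20452184  0.7392607  -0.52640119] 19.0833
[[ 611.05291875 -178.47655493    0.        ]]
```

View pics/top6.png

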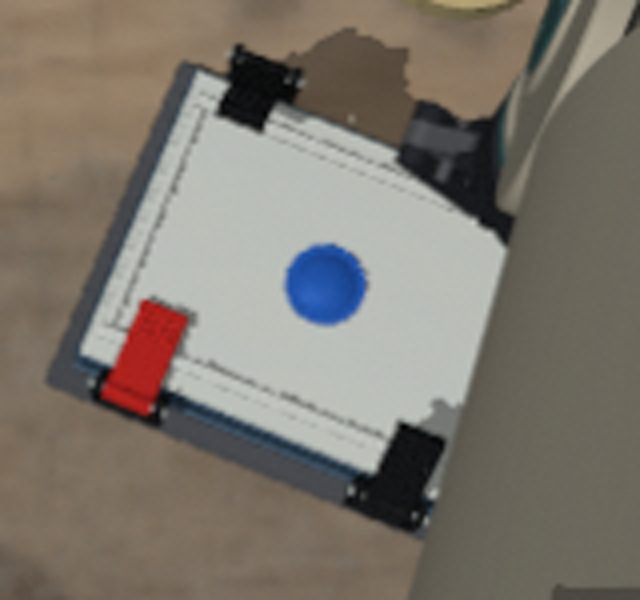

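View pics/side6.png

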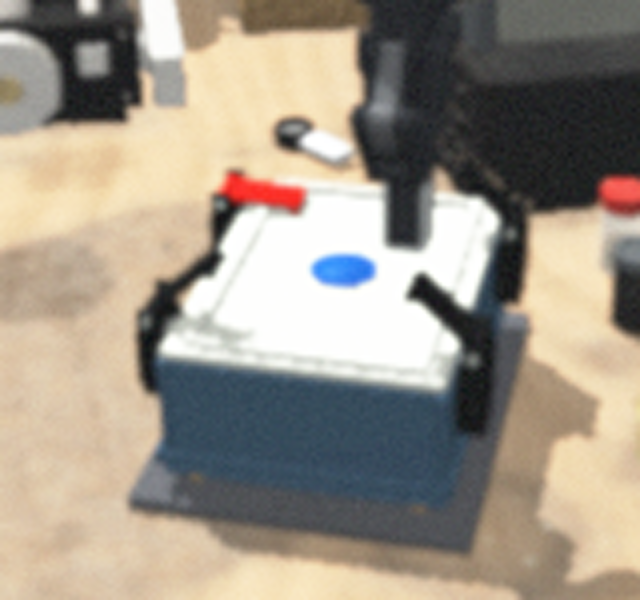

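```bash
python3 -m inch '{"travel":[[0,0,0.2],[0,0,0.6],[0,0,1.0],[0,0,1.4],[0,0,1.7],[0,0,2.0],[0,0,2.2],[0,0,2.4],[0,0,2.6],[0,0,2.8]],"twist":[0,0,0,0,0,0,0,0,0,0],"fingers":[0,0,0,0,0,0,0,0,0,0]}'
```

```text
clock: 19.92
eef_pos: [609.0, -177.8, 138.0]
tool_rot: [-3.141, 0.005, -0.387]
force: [-5.6, 2.5, 8.8]
width: 0.1
```

```bash
python3 -m inch '{"travel":[[0,0,0.2],[0,0,0.4],[0,0,0.5],[0,0,0.6],[0,0,0.7],[0,0,0.8],[0,0,0.9],[0,0,1.0],[0,0,1.1],[0,0,1.2]],"twist":[0,0,0,0,0,0,0,0,0,0],"fingers":[0,0,0,0,0,0,0,0,0,0]}'
```

```text
clock: 20.75
eef_pos: [611.2, -179.1, 125.5]
tool_rot: [3.142, -0.001, -0.387]
force: [-1.6, 0.6, 1.2]
width: -0.5
```

```bash
python3 -m inch '{"travel":[[0,0,0.1],[0,0,0.2],[0,0,0.3],[0,0,0.4],[0,0,0.45],[0,0,0.5],[0,0,0.55],[0,0,0.55],[0,0,0.55],[0,0,0.55]],"twist":[0,0,0,0,0,0,0,0,0,0],"fingers":[0,0,0,0,0,0,0,0,0,0]}'
```

```text
clock: 21.58
eef_pos: [611.0, -179.0, 120.3]
tool_rot: [3.142, -0.0, -0.387]
force: [-0.0, -0.3, -0.2]
width: 0.4
```

```bash
python3 -m inch '{"travel":[[0,0,0.03],[0,0,0.06],[0,0,0.08],[0,0,0.1],[0,0,0.1],[0,0,0.1],[0,0,0.1],[0,0,0.1],[0,0,0.1],[0,0,0.1]],"twist":[0,0,0,0,0,0,0,0,0,0],"fingers":[0,0,0,0,0,0,0,0,0,0]}'
```

```text
clock: 22.42
eef_pos: [611.0, -179.0, 119.3]
tool_rot: [-3.142, -0.0, -0.387]
force: [-0.9, -0.1, 2.0]
width: 0.1
```

```bash
python3 -m inch '{"travel":[[0,0,-0.8],[0,0,-2.2],[0,0,-4],[-0.5,0,-4.6],[-2.5,0,-4.6],[-4.5,0,-4.6],[-6.5,0,-4.6],[-8.1,0,-4.6],[-8.7,0,-4.6],[-8.7,0,-4.6]],"twist":[0,0,0,0,0,0,0,0,0,0],"fingers":[0,0,0,0,0,0,0,0,0,0]}'; python3 - <<'E'
from h import *
d=vision.get_image('side'); cv2.imwrite("pics/side7.png",cv2.resize(d["frame"][130:280,150:310,::-1],None,fx=4,fy=4,interpolation=cv2.INTER_CUBIC))
s=ctrl.read_state(); print(s['eef_pos'],s['tool_rot'],s['force'],s['clock'])
q=[593.4,-106.5,1.184]; print(base2w(q,[-60,43.5,0]))
E
```

```text
clock: 23.25
eef_pos: [529.1, -145.5, 165.4]
tool_rot: [-3.141, 0.001, -0.387]
force: [0.5, 0.6, 0.3]
width: 0.2
[ 530.60966688 -146.11934362  165.53167026] [-3.14140117e+00 -8.89464118e-04 -3.86915000e-01] [ 0.77005741 -0.01678868 -0.32931822] 23.3
[[ 530.48027771 -145.65812237    0.        ]]
```

View pics/side7.png

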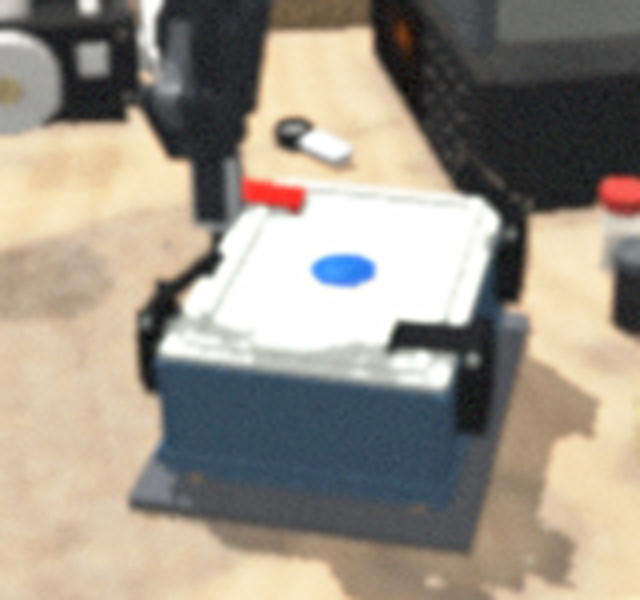

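Both red and opposite clips are flat in the side view, the other two still raised. Now the long-wall clip.

```bash
python3 -m inch '{"travel":[[0,0,0.2],[0,0,0.6],[0,0,1.0],[0,0,1.4],[0,0,1.7],[0,0,2.0],[0,0,2.2],[0,0,2.4],[0,0,2.6],[0,0,2.8]],"twist":[0,0,0,0,0,0,0,0,0,0],"fingers":[0,0,0,0,0,0,0,0,0,0]}'
```

```text
clock: 24.13
eef_pos: [535.8, -148.4, 139.4]
tool_rot: [-3.141, -0.013, -0.388]
force: [4.0, -2.5, 8.0]
width: 0.0
```

```bash
python3 -m inch '{"travel":[[0,0,0.2],[0,0,0.4],[0,0,0.5],[0,0,0.6],[0,0,0.7],[0,0,0.8],[0,0,0.9],[0,0,1.0],[0,0,1.1],[0,0,1.2]],"twist":[0,0,0,0,0,0,0,0,0,0],"fingers":[0,0,0,0,0,0,0,0,0,0]}'
```

```text
clock: 24.97
eef_pos: [529.6, -145.9, 124.7]
tool_rot: [3.141, 0.002, -0.387]
force: [0.7, -0.8, 1.9]
width: -0.2
```

```bash
python3 -m inch '{"travel":[[0,0,0.1],[0,0,0.2],[0,0,0.3],[0,0,0.4],[0,0,0.45],[0,0,0.5],[0,0,0.55],[0,0,0.55],[0,0,0.55],[0,0,0.55]],"twist":[0,0,0,0,0,0,0,0,0,0],"fingers":[0,0,0,0,0,0,0,0,0,0]}'
```

```text
clock: 25.8
eef_pos: [530.4, -146.2, 119.8]
tool_rot: [-3.142, -0.0, -0.387]
force: [-0.8, 0.5, 0.7]
width: -0.2
```

```bash
python3 -m inch '{"travel":[[0,0,0.03],[0,0,0.06],[0,0,0.08],[0,0,0.1],[0,0,0.1],[0,0,0.1],[0,0,0.1],[0,0,0.1],[0,0,0.1],[0,0,0.1]],"twist":[0,0,0,0,0,0,0,0,0,0],"fingers":[0,0,0,0,0,0,0,0,0,0]}'
```

```text
clock: 26.63
eef_pos: [530.4, -146.2, 119.0]
tool_rot: [-3.141, -0.0, -0.387]
force: [-0.9, 0.6, 6.0]
width: -0.2
```

```bash
python3 -m inch '{"travel":[[0,0,-0.8],[0,0,-2.2],[0,0,-4],[0.5,-0.7,-4.7],[2.5,-3.5,-4.7],[4.5,-6.3,-4.7],[6.5,-9.1,-4.7],[8.1,-11.2,-4.7],[8.7,-12,-4.7],[8.7,-12,-4.7]],"twist":[0,0,0,0,0,0,0,0,0,0],"fingers":[0,0,0,0,0,0,0,0,0,0]}'; python3 - <<'E'
from h import *
d=vision.get_image('wrist'); cv2.imwrite("pics/w8.png",d["frame"][:,:,::-1])
d=vision.get_image('side'); cv2.imwrite("pics/side8.png",cv2.resize(d["frame"][130:280,150:310,::-1],None,fx=4,fy=4,interpolation=cv2.INTER_CUBIC))
s=ctrl.read_state(); print(s['eef_pos'],s['tool_rot'],s['force'],s['clock'])
q=[593.4,-106.5,1.184]; print(base2w(q,[60,-43.5,0]))
E
```

```text
clock: 27.47
eef_pos: [658.4, -64.6, 165.1]
tool_rot: [-3.14, -0.001, -0.383]
force: [-0.4, -0.3, 0.2]
width: 0.0
[655.07144245 -68.58455122 165.1226126 ] [ 3.13997160e+00  1.63693692e-03 -3.87379859e-01] [-1.11254781 -0.75336095 -0.52607225] 27.5667
[[656.31972229 -67.34187763   0.        ]]
```

View pics/side8.png

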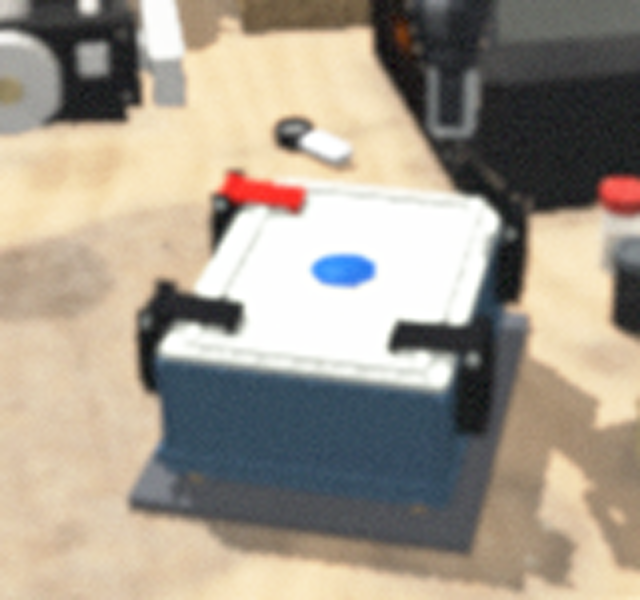

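View pics/w8.png

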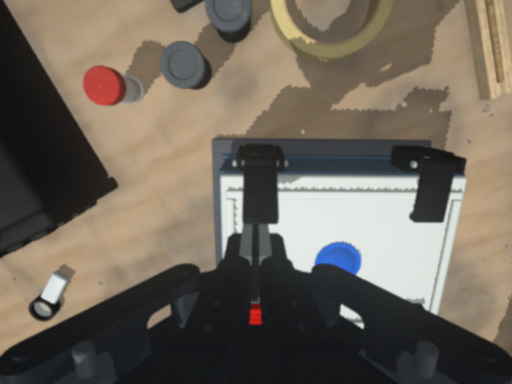

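Three clips flat; the fingertips sit over the last one's free end. The body side is clear of the instrument and the vial.

```bash
python3 -m inch '{"travel":[[0,0,0.2],[0,0,0.6],[0,0,1.0],[0,0,1.4],[0,0,1.7],[0,0,2.0],[0,0,2.2],[0,0,2.4],[0,0,2.6],[0,0,2.8]],"twist":[0,0,0,0,0,0,0,0,0,0],"fingers":[0,0,0,0,0,0,0,0,0,0]}'
```

```text
clock: 28.4
eef_pos: [654.2, -67.0, 138.1]
tool_rot: [-3.142, 0.005, -0.387]
force: [-5.1, 1.6, 9.2]
width: -0.0
```

```bash
python3 -m inch '{"travel":[[0,0,0.2],[0,0,0.4],[0,0,0.5],[0,0,0.6],[0,0,0.7],[0,0,0.8],[0,0,0.9],[0,0,1.0],[0,0,1.1],[0,0,1.2]],"twist":[0,0,0,0,0,0,0,0,0,0],"fingers":[0,0,0,0,0,0,0,0,0,0]}'
```

```text
clock: 29.23
eef_pos: [656.5, -68.0, 125.5]
tool_rot: [3.142, -0.001, -0.387]
force: [-1.6, 1.4, 2.0]
width: -0.2
```

```bash
python3 -m inch '{"travel":[[0,0,0.1],[0,0,0.2],[0,0,0.3],[0,0,0.4],[0,0,0.45],[0,0,0.5],[0,0,0.55],[0,0,0.55],[0,0,0.55],[0,0,0.55]],"twist":[0,0,0,0,0,0,0,0,0,0],"fingers":[0,0,0,0,0,0,0,0,0,0]}'
```

```text
clock: 30.07
eef_pos: [656.3, -67.9, 120.3]
tool_rot: [-3.142, -0.0, -0.387]
force: [1.1, 0.1, -0.3]
width: 0.0
```

```bash
python3 -m inch '{"travel":[[0,0,0.03],[0,0,0.06],[0,0,0.08],[0,0,0.1],[0,0,0.1],[0,0,0.1],[0,0,0.1],[0,0,0.1],[0,0,0.1],[0,0,0.1]],"twist":[0,0,0,0,0,0,0,0,0,0],"fingers":[0,0,0,0,0,0,0,0,0,0]}'
```

```text
clock: 30.9
eef_pos: [656.2, -67.9, 119.3]
tool_rot: [-3.142, -0.0, -0.387]
force: [-0.9, 0.5, 1.4]
width: 0.3
```

```bash
python3 -m inch '{"travel":[[0,0,-1],[0,0,-3],[0,0,-6],[0,0,-9],[-1,2,-10],[-3,5,-10],[-5,8,-10],[-7,11,-10],[-9,14,-10],[-11,17,-10]],"twist":[0,0,0,0,0,0,0,0,0,0],"fingers":[0,0,0,0,0,0,0,0,0,0]}';python3 -m inch '{"travel":[[-2,3,0],[-4,6,0],[-6,9,0],[-8,12,0],[-9,14,0],[-9.5,15,0],[-9.5,15,0],[-9.5,15,0],[-9.5,15,0],[-9.5,15,0]],"twist":[0,0,0,0,0,0,0,0,0,0],"fingers":[0,0,0,0,0,0,0,0,0,0]}'; python3 - <<'E'
from h import *
a=vision.get_image('top')["frame"][90:300,165:375,::-1]; b=vision.get_image('side')["frame"][130:280,150:310,::-1]
cv2.imwrite("pics/top9.png",cv2.resize(a,None,fx=2.8,fy=2.8,interpolation=cv2.INTER_CUBIC)); cv2.imwrite("pics/side9.png",cv2.resize(b,None,fx=4,fy=4,interpolation=cv2.INTER_CUBIC))
s=ctrl.read_state(); print(s['eef_pos'],s['force'],s['clock'])
E
```

```text
clock: 31.73
eef_pos: [488.9, -184.6, 220.0]
tool_rot: [3.142, -0.001, -0.387]
force: [-0.7, -0.9, 0.3]
width: 0.4
clock: 32.57
eef_pos: [347.3, -285.7, 219.2]
tool_rot: [-3.141, -0.001, -0.384]
force: [-0.7, 0.5, -0.0]
width: 0.2
[ 346.76148116 -285.86661747  219.08730463] [-1.03505863 -0.436036    0.51719061] 32.6667
```

View pics/top9.png

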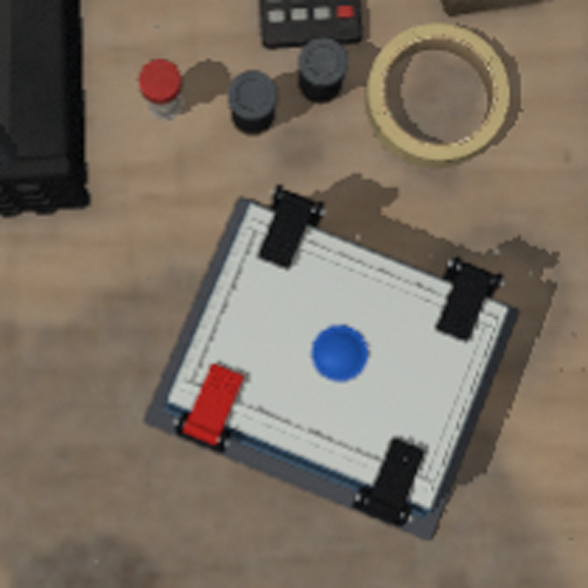

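View pics/side9.png

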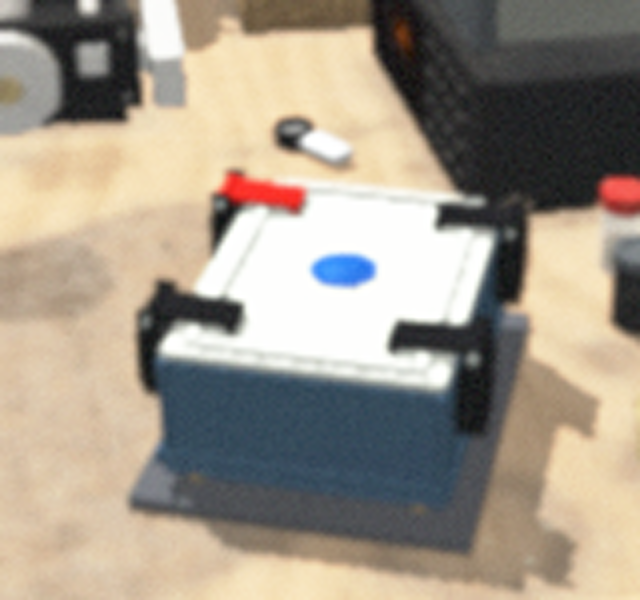

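All four clips lie flat in both views; vial, cans and tape are where they were and the arm is clear.

```bash
python3 -c "
from cell import ctrl
print(ctrl.finish_job())"
```

```text
the job is handed in; nothing more can be done
None
```

The box is sealed and the job handed in at about 33 s of the 58 s allowed. No verdict was reported.

**What I did:** With the fingers closed, I pressed the lid down by the blue boss until it met its hard stop. The tool stayed at z = 115.1 mm while the force rose from 10.1 N to 12.3 N. I then snapped the clips in order: red, diagonally opposite, long-wall, short-end.

**Checks:**
- **Clips:** After each snap I pressed lightly on the clip. All four felt firm at about the same height, 119.0 to 119.3 mm, with 1.4 to 6.2 N. That is about 0.5 to 0.8 mm lower than I had worked out from the lid stop, which is within measuring error. The final top and side pictures show all four levers flat.
- **Bystanders:** The vial, the cans and the tape roll look unmoved in the top picture. I judged this by eye and did not measure it.
- **Forces:** The highest force I read was about 12.8 N in total. Forces are only read at the end of each move, so I did not see brief peaks, such as at the moment of a snap.
- **Clearance:** At hand-in the arm was raised and well away from the box, touching nothing.

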